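Prop the guard cover of a jar capper's control box and turn the trim knob under it

ROBOT

A 6-joint arm with a two-finger parallel gripper is mounted at the origin on the work surface. World frame = base frame: x ahead of the robot, y to its left, z up, the work surface at z = 0. Lengths are in mm, angles in degrees, forces in N, time in s.
With the tool pointing down it reaches from about 350 to 850 mm from the base axis. Payload 8.1 kg.
Tool frame: the origin (TCP) lies midway between the tips of the shut fingers; the grasp point (between the pads) lies 19 mm behind it (r.pinch_z is the distance from the TCP to the grasp point, in mm); z points along the fingers, y is the line along which they close (so a half turn about z gives the same grasp; the last joint's range is limited). The gripper opens to 85 mm and grips with 20 to 120 N. Pads are 22 mm wide; open, the fingers measure 114 mm over their backs; the gripper's body (76 mm by 85 mm) begins 54 mm behind the grasp point. The pads swing forward as they close: fully open they stand 13 mm farther back than shut.
Start: joints at [-68.835, 7.471, 85.268, -0, 87.261, -4.893], TCP at [263.589, -539.005, 231.292] pointing down, gripper open.
Joint ranges: [-169.43, 169.43], [-51.17, 129.36], [1.28, 143.12], [-76.62, 256.62], [0, 156.53], [-152.29, 152.29]. Speed limits (degrees/s): [136.94, 136.94, 159.86, 180, 180, 180].

INTERFACE

Orientations are given as [roll, pitch, yaw] about the fixed x, y, z axes, in that order (R = Rz(yaw) Ry(pitch) Rx(roll)).
In Python, from bench import sensors, optics, job, r gives the robot as it stands.
- The arm moves only by the tool play_rows, never from a script. Its argument "motion" is a list that holds one entry, the list of rows, each a list of 6 numbers: the shift along the tool's x, y, z in cm, then the turn, a rotation vector about the tool's x, y, z in degrees. In form: [[[x, y, z, ax, ay, az], ...]]. A call has 1 to 5 rows; each row is the pose to reach, as a shift and turn from the pose commanded when the call began, along the tool's axes at that moment; what a row does not reach only later rows make up. A row lasts 1/10 s, in which the tool goes at most 50 mm and 8.59 degrees, less where a joint would pass 70% of its speed; a pose out of reach is approached as far as the arm can. A call with a gripper value outside its range is refused whole. "jaw" is the opening, from 0 (shut) to 1 (fully open), set as the call begins (left out, the last holds). The fingers move at their own pace and stop on an object; "squeeze" is the grip in N (left out, the last holds). Time passes only in rows, so rows that repeat a pose let the fingers close. It gives the time, the measured TCP pose, the force, the opening and the grip force at its end, in the units of the state.
- sensors.sense(): the state, without advancing time (a new reading comes with each control period).
- optics.snapshot(name): name is "scene" or "top" or "wrist"; returns a dict with "pixels" (384x512x3 uint8, red, green, blue), "mtx" (3x3 intrinsics, pixels), "R" (3x3) and "t" (3): a world point X has camera coordinates R X + t; the wrist camera has in their place "T_tool_cam" (4x4, takes a point from camera to tool coordinates, whose origin is the TCP and whose axes are the flange's). Camera axes: x right, y down, z forward; pixel columns grow to the right and rows downward; lengths in mm; the calibration is good to about 2 mm. A picture is of the moment at which its call begins: read the wrist's pose just before it. There is no depth.
- job.hand_in(): hands the job in; it is judged then, once.
The state is a dict: "time": time; "joint_pos": joint angles; "qd": joint speeds; "joint_efforts": joint torques, N m; "tool_pos": TCP position; "tcp_rot": TCP orientation; "ft_force": force on the tool from outside, world axes, zero at the start; "wrist_torque": the same for the moment, N m; "finger_gap": finger opening in mm; "grip_force": force on a finger pad.
Only numpy, scipy, OpenCV 4.12 (cv2) and the standard library are available. Lean on these libraries where they do the work, as an engineer would, in place of code of your own. Each camera call takes 0.05 s, during which the arm holds its last target. There are 200 camera calls.

TASK

The capper is closing the olive jars too loosely: take the steel prop pin from its white parking block, lift the control box's spring-shut cover by its side bar with it, and stand the pin fully home in the hole of the socket block so that the cover stays propped open on it. Then turn the torque knob under the cover clockwise, seen from above, until it reaches its stop, and leave it so with the cover still propped. Work gently, forcing neither cover nor socket, and leave the jars and the other things about where they are.

Things in the scene. Friction and masses are not known exactly. Their poses are not given: they have to be found in the camera images.
- unit: Steel control box, fixed: x -120..+40, y -70..+70, top panel at z 50 mm. Origin at bench level; x points away from its front, y to its left, z up. Knob on the panel at x -18, y 0; hinge wall along the far side (x 20..40, y -60..60, up to z 108). At its left stands the socket block.
- socket (a point): Nominal place of the socket hole's mouth: x +55, y +95, z +80 mm of the box. Steel block 46 x 46 x 80 mm, blind upright hole 13.6 mm wide, 42 mm deep, 1 mm chamfer. The block is clamped through slots, so the real hole is up to 3 mm off this point in x and in y, either way: not measured, to be felt (or seen). It does not move in use.
- hinge (a point): Middle of the cover's hinge line, at x +40, y 0, z +110 mm of the control box; axes as the box; the hinge line runs along y.
- cover (a joint): Angle of the flip cover (rad): 0 shut (level), grows as its front edge rises, stop at 2.4. A spring always pulls it shut, about 0.1 N m all the way (1.5 N at the bar; this can tip the pin a little in the fingers). Grey plate from the hinge 95 mm to the front, 110 mm wide, 4 mm thick, with a 16 mm front lip. Leaning on the pin in its socket it stands at 1.8 to 1.95 (the pin then leans about 0.08 in its hole).
- bar (a point): Point on the axis of the cover's lift bar, 95 mm left of the cover's middle (level with the socket hole in y), 60 mm from the hinge line, in the plane of the plate; moves with the cover. The steel bar is 10 mm thick, sticks out level from the cover's left edge, parallel to the hinge, from 55 to 120 mm left of the middle.
- prop: Loose steel pin, about 0.16 kg, upright in the parking block. Origin on its axis at the collar's underside, z up. Tail below: 12 mm thick, 36 mm long, end bevelled 2.5 x 3.5 mm; goes into the socket until the collar lies on the block. Collar 32 mm wide, z 0..6. Shank 12 mm thick, z 6..101. Square black grip 22 x 22 mm, z 101..146, sides along the pin's x and y.
- prop_collar (a point): On the pin's axis at the collar's top (z 6 mm of the pin). This face catches under the lift bar, with the shank on the bar's front side, to carry the cover up and over; when the pin is home the bar leans on the far side of the shank, some 80 mm above the collar.
- park: White plastic parking block 60 x 60 x 50 mm, fixed, with a 16 mm hole in which the prop's tail stands loosely, collar on the block's top (z 50). Origin at the centre of its underside.
- knob (a joint): Angle of the torque knob (rad), grows clockwise seen from above; stop at 1.4; starts at 0 to 0.35. It is stiff (about 0.06 N m) and stays where it is left.
- knob_grip (a point): On the knob's axis at the height to grip: 87 mm above the bench, 37 mm above the panel. Black bar grip 40 mm long, 14 mm thick, from 56 to 94 mm above the bench, on a 42 mm round skirt. This point's x axis lies along the bar and turns with it: 0.7 rad counter-clockwise of the box's x axis at joint value 0, 0.7 clockwise at the stop.
- jar_a: Sealed glass jar of olives, 74 mm wide, 112 mm tall with its gold metal lid; stands upright; origin at the centre of its base.
- jar_b: Sealed glass jar of olives, 74 mm wide, 112 mm tall with its gold metal lid; stands upright; origin at the centre of its base.
- jar_c: Sealed glass jar of olives, 74 mm wide, 112 mm tall with its gold metal lid; stands upright; origin at the centre of its base.
- lid: Gold jar lid, 54 mm wide, 13 mm thick, lying on the front right of the control box's panel; origin under its centre.
- tray: Empty white plastic tray 110 x 110 x 45 mm; origin under its centre.
- bowl: Steel bowl, 90 mm wide, 50 mm tall; origin under its centre.
- spoon: Steel spoon, 200 mm long, lying on the bench; origin under its middle, x along it.
There are look-alikes about, which are no part of the job. Leave any red look-alike of the prop alone.

How it is judged (in metres and radians):
On the way, in this order (a step that is already met when the one before it is completed fails the run):
1. the cover is lifted by the prop pin: raised beyond 1.0 rad with the pin in contact (value of joint cover above 1 rad and contact force between prop and cover above 0.3 N), for 0.1 s.
2. the pin stands home in the socket, let go, and the cover leans on it (z of prop in the frame of unit between 0.074 and 0.084 m and x of prop in the frame of unit between 0.045 and 0.065 m and y of prop in the frame of unit between 0.085 and 0.105 m and angle between prop's own z axis and vertical below 0.14 rad and value of joint cover above 1.6 rad and contact force between prop and cover above 0.3 N and contact force between the fingers and prop below 0.1 N), for 0.3 s.
3. the knob is turned clockwise to its stop with the cover propped (z of prop in the frame of unit between 0.074 and 0.084 m and x of prop in the frame of unit between 0.045 and 0.065 m and y of prop in the frame of unit between 0.085 and 0.105 m and angle between prop's own z axis and vertical below 0.14 rad and value of joint cover above 1.6 rad and value of joint knob above 1.3 rad), for 0.2 s.
At the end, for the whole second after the job is handed in: The pin stands home in the socket: collar at most 4 mm off the block's top, within 10 mm of the nominal hole, under 0.14 rad from upright, at rest. The cover rests open beyond 1.6 rad. The knob is within 0.1 rad of its clockwise stop (above 1.3) (all of step 3 and linear speed of prop below 0.02 m/s and velocity of joint cover below 0.1 rad/s); the robot touches nothing.
It fails at once if the prop presses on the cover or its lift bar with more than 15 N (contact force between prop and cover above 15 N).
It fails at once if the prop is pressed on the control box or its socket block with more than 25 N (contact force between prop and unit above 25 N).
It fails at once if a jar, lid, tray, bowl or spoon that stands about is pushed more than 30 mm (distance of any of jar_a, jar_b, jar_c, lid, tray, bowl, spoon from where it was at the start of the episode above 0.03 m).
It also fails if it takes over 72 s, if anything falls off the work surface, if the arm or the gripper's body presses on something with over 40 N, if the wrist force passes 120 N, or if a joint passes its speed limit or range.

## Working session

There is one attempt and no reset: what is moved stays moved. The work goes in short steps, Python scripts to look and compute and a tool call to move; the robot and the scene stay as the last step left them, time stands still between calls to the robot, and variables do not carry over. Pictures are saved under pics/ and viewed, at most 10 in all, crops included, and the job is handed in when it is done.

Besides the shell and the picture viewer there is one more tool, called after "Call:" as name(argument=value, ...) on one line, values as JSON. play_rows: Moves the arm, as the interface text tells. Its arguments: {"type":"object","properties":{"motion":{"type":"array","items":{"type":"array","items":{"type":"array","items":{"type":"number"}}}},"jaw":{"type":"number"},"squeeze":{"type":"number"}},"required":["motion"]}

```bash
mkdir -p pics; ls; python3 - <<'E'
from bench import sensors, optics, job, r
import cv2, numpy as np, pickle
s=sensors.sense(); print(s)
d={}
for n in ("scene","top","wrist"):
    o=optics.snapshot(n); d[n]=o
    cv2.imwrite(f"pics/{n}0.png",cv2.cvtColor(o["pixels"],cv2.COLOR_RGB2BGR))
pickle.dump((s,d),open("s0.pkl","wb"))
a=np.hstack([d["scene"]["pixels"],d["top"]["pixels"]])
print(d["top"]["mtx"],d["top"]["R"],d["top"]["t"],d["wrist"]["T_tool_cam"], d["scene"]["R"],d["scene"]["t"])
E
```

```text
pics
{'time': 0.0, 'joint_pos': array([-6.88345057e+01,  7.51431126e+00,  8.53267220e+01, -7.88889477e-04,
        8.72623766e+01, -4.89225367e+00]), 'qd': array([ 0.02427634, -0.00359457,  0.06521378, -0.02060242, -0.05035993,
       -0.07235013]), 'joint_efforts': array([-2.62810236e-04, -5.69401145e+01, -5.00550807e+01, -5.27368884e-04,
        1.45795784e-02,  1.58393379e-05]), 'tool_pos': array([ 263.39601634, -538.50075651,  230.27725181]), 'tcp_rot': array([-1.79896900e+02, -8.03397199e-03,  2.60577791e+01]), 'ft_force': array([ 0.79379857, -0.08025626, -0.16006332]), 'wrist_torque': array([-0.01409021, -0.04640048,  0.02827761]), 'grip_force': 0.0, 'finger_gap': 85.26615433688521}
[[449.28497315   0.         261.46166801]
 [  0.         449.28497315 189.49097618]
 [  0.           0.           1.        ]] [[-0.05817876 -0.9983027   0.00263812]
 [-0.97271774  0.05609286 -0.22510837]
 [ 0.22457832 -0.01566267 -0.97433016]] [  36.04552163  595.46485934 1163.91363799] [[-5.84282874e-04 -9.58811845e-01 -2.84041378e-01  7.31672980e+01]
 [ 9.99999827e-01 -5.80630008e-04 -9.70557327e-05 -4.04180784e-01]
 [-7.18647615e-05 -2.84041386e-01  9.58812018e-01 -1.42586578e+02]
 [ 0.00000000e+00  0.00000000e+00  0.00000000e+00  1.00000000e+00]] [[ 0.26289845  0.96463275 -0.01918499]
 [ 0.64942698 -0.19162862 -0.73588251]
 [-0.71353276  0.18100312 -0.6768374 ]] [-153.11305116 -305.64169776 1648.40873259]
```

View pics/scene0.png

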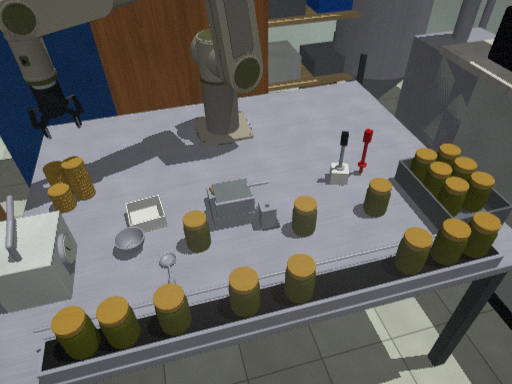

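View pics/top0.png

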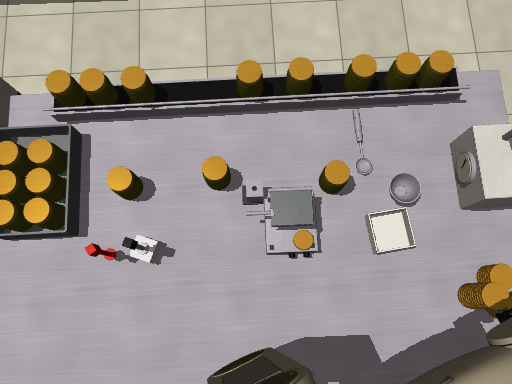

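The scene view shows the box at about (230,205) and the prop in its white block at (340,160), with the red look-alike beside it at (365,150). In the top view the box is at (290,220), the socket block at (255,190), the park block at (144,248) and the prop grip at (130,243). I'll zoom in next.

```bash
python3 - <<'E'
import cv2, numpy as np
t=cv2.imread("pics/top0.png"); s=cv2.imread("pics/scene0.png")
f=lambda im,x,y,w,h:cv2.resize(im[y:y+h,x:x+w],(400,300),interpolation=cv2.INTER_CUBIC)
a=f(t,235,170,100,75+25-25);a2=f(t,235,190,100,75);b=f(t,85,210,100,75);c=f(s,190,165,100,75);d=f(s,310,120,100,75)
cv2.imwrite("pics/crop0.png",np.vstack([np.hstack([a,b]),np.hstack([c,d])]))
E
```

```text
(no output)
```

View pics/crop0.png

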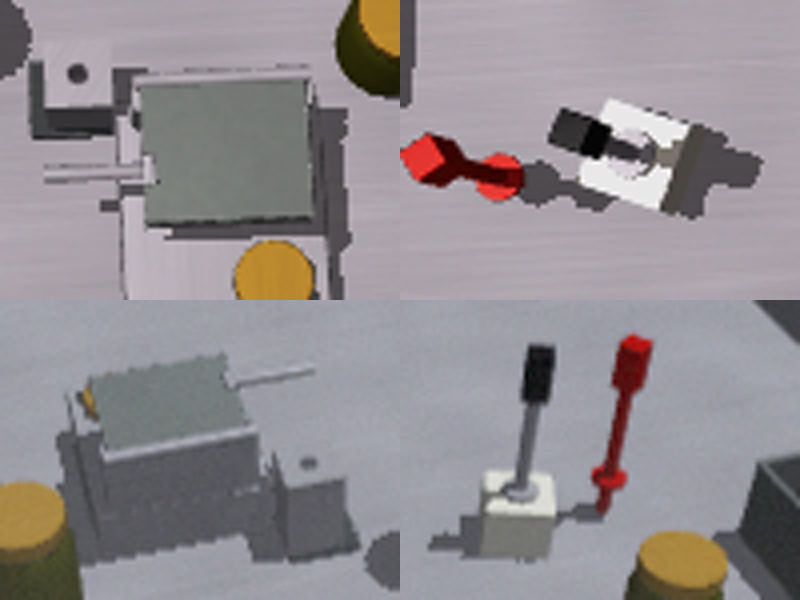

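The enlarged crops show the socket hole at top (254,188) and scene (267.5,206). The cover is shut with its bar pointing left. The black pin grip sits above the white block. I'll fit the poses from both views.

```bash
cat > h.py <<'E'
import pickle, numpy as np, cv2
from scipy.optimize import least_squares
from scipy.spatial.transform import Rotation as Ro
s0,d0=pickle.load(open("s0.pkl","rb"))
def proj(cam,X):
    c=np.atleast_2d(X)@cam["R"].T+cam["t"]; p=c@cam["mtx"].T; return p[:,:2]/p[:,2:]
def tri(obs): # list of (cam,(u,v))
    f=lambda X:np.concatenate([proj(c,X)[0]-p for c,p in obs]); q=least_squares(f,[550,0,80]); return q.x,q.fun
def crop(ox,oy,x,y): return (ox+(x+.5)/4-.5,oy+(y+.5)/4-.5)
def posT(P,X): # P=x,y,yaw
    c,s=np.cos(P[2]),np.sin(P[2]); X=np.atleast_2d(X); return np.c_[P[0]+c*X[:,0]-s*X[:,1],P[1]+s*X[:,0]+c*X[:,1],X[:,2]]
E
python3 - <<'E'
from h import *
T,S=d0["top"],d0["scene"]
for c in (T,S): print("cam",-c["R"].T@c["t"])
A=lambda x,y:crop(235,170,x,y); B=lambda x,y:crop(85,210,x,y); C=lambda x,y:crop(190,165,x,y); D=lambda x,y:crop(310,120,x,y)
print("hole",tri([(T,A(77,73)),(S,C(310,163))]))
print("bartip",tri([(T,A(44,172)),(S,C(313,70))]))
mod=[((40,55,112),A(140,85),None),((40,-55,112),A(308,80),None),((-55,-55,112),A(312,216),C(92,76)),((-55,55,112),A(146,222),C(225,55)),((-20,120,110),A(44,172),C(313,70))]
def f(P):
    o=[]
    for X,a,b in mod:
        W=posT(P,X)
        if a: o.append(proj(T,W)[0]-a)
        if b: o.append(proj(S,W)[0]-b)
    return np.concatenate(o)
q=least_squares(f,[600,-50,0],loss='soft_l1'); P=q.x; print("box",P[:2],np.degrees(P[2]),np.round(q.fun,1), "nomhole",posT(P,(55,95,80)))
# park top face corners via top view at z=50
m=lambda cam,p,z:(lambda d,c:(c+d*(z-c[2])/d[2]))(cam["R"].T@np.linalg.inv(cam["mtx"])@np.array([*p,1]),-cam["R"].T@cam["t"])
K=[m(T,B(*p),50) for p in((206,98),(303,122),(262,212),(180,188))]
print("park",np.round(K),np.mean(K,0)); 
# collar centre, grip top centre
print("collar top",m(T,B(230,150),56),m(S,D(522-400,490-300),56))
print("griptop",m(T,B(167,127),196),m(S,D(541-400,349-300),196), tri([(T,B(167,127)),(S,D(141,49))]))
E
```

```text
cam [ 319.9265523    20.81300993 1267.98519501]
cam [1414.93878521 -209.23895863  887.8508297 ]
hole (array([599.32955916,  23.15791024,  81.61657993]), array([-0.42331691, -0.07524759, -0.48327598,  0.03954971]))
bartip (array([527.25935667,  47.55300335, 110.59579642]), array([-0.16637508, -0.03037782, -0.20339125,  0.01751923]))
box [542.32861494 -72.63183388] -2.3385543534582975 [ 0.  -1.2 -0.4 -0.6  0.2  1.1 -1.4 -0.  -0.7  0.3 -0.5 -0.2 -0.4  0.
 -0.   0.1] nomhole [[601.15920244  20.04481892  80.        ]]
park [[496. 349.  50.]
 [476. 283.  50.]
 [417. 311.  50.]
 [436. 366.  50.]] [456.26503176 327.00714539  50.        ]
collar top [459.06627279 330.71462665  56.        ] [458.79950361 332.4434734   56.        ]
griptop [458.85065889 332.38522334 196.        ] [451.28299702 333.66855762 196.        ] (array([458.07368077, 330.59581492, 200.91108884]), array([ 0.15249894,  0.05031952,  0.21502623, -0.04632561]))
```

Call:
play_rows(motion=[[[2.8,-3.5,-1.2,0,0,0],[5.6,-7,-2.4,0,0,0],[8.4,-10.4,-3.6,0,0,0],[11.2,-13.9,-4.8,0,0,0],[13.9,-17.4,-6,0,0,0]]], jaw=1)

```text
time: 0.65
tool_pos: [312.0, -319.8, 291.3]
tcp_rot: [-180.0, -0.0, 26.0]
ft_force: [1.3, -1.3, 0.1]
finger_gap: 85.4
grip_force: 0.0
```

Call:
play_rows(motion=[[[2.8,-3.5,0,0,0,0],[5.6,-7,0,0,0,0],[8.4,-10.4,0,0,0,0],[11.2,-13.9,0,0,0,0],[13.9,-17.4,0,0,0,0]]])

```text
time: 1.15
tool_pos: [360.4, -102.5, 291.2]
tcp_rot: [180.0, -0.0, 26.0]
ft_force: [1.5, 0.2, 0.0]
finger_gap: 85.5
grip_force: 0.0
```

Call:
play_rows(motion=[[[2.8,-3.5,0,0,0,0],[5.6,-7,0,0,0,0],[8.4,-10.4,0,0,0,0],[11.2,-13.9,0,0,0,0],[13.9,-17.4,0,0,0,0]]])

```text
time: 1.65
tool_pos: [408.8, 115.1, 291.2]
tcp_rot: [180.0, -0.0, 26.1]
ft_force: [1.7, -0.2, 0.6]
finger_gap: 85.4
grip_force: 0.0
```

Call:
play_rows(motion=[[[2.8,-3.5,0,0,0,0],[5.6,-7,0,0,0,0],[8.4,-10.4,0,0,0,0],[11.2,-13.9,0,0,0,0],[13.9,-17.4,0,0,0,0]]])

```text
time: 2.15
tool_pos: [457.3, 332.5, 290.9]
tcp_rot: [180.0, 0.0, 26.1]
ft_force: [1.7, 0.3, 0.9]
finger_gap: 85.8
grip_force: 0.0
```

Call:
play_rows(motion=[[[0,0,0,0,0,-8.5],[0,0,0,0,0,-17],[0,0,0,0,0,-25.5],[0,0,0,0,0,-34],[0,0,0,0,0,-42.5]]])

```text
time: 2.65
tool_pos: [457.1, 330.5, 290.8]
tcp_rot: [-180.0, 0.0, 68.9]
ft_force: [-0.3, -0.2, 0.4]
finger_gap: 85.5
grip_force: 0.0
```

```bash
cat >> h.py <<'E'
def snap(name,file):
    from bench import sensors, optics
    s=sensors.sense(); o=optics.snapshot("wrist" if name=="wrist" else name)
    if name=="wrist":
        T=o["T_tool_cam"]; Rt=Ro.from_euler("xyz",s["tcp_rot"],degrees=True).as_matrix()
        Rc=Rt@T[:3,:3]; tc=Rt@T[:3,3]+s["tool_pos"]; o["R"]=Rc.T; o["t"]=-Rc.T@tc
    pickle.dump((s,o),open(f"{file}.pkl","wb")); cv2.imwrite(f"pics/{file}.png",o["pixels"][:,:,::-1])
    return s,o
def back(cam,p,z):
    d=cam["R"].T@np.linalg.inv(cam["mtx"])@np.array([*p,1]); c=-cam["R"].T@cam["t"]; return c+d*(z-c[2])/d[2]
def delta(pos,yaw,s=None):
    from bench import sensors
    s=s or sensors.sense(); Rt=Ro.from_euler("xyz",s["tcp_rot"],degrees=True)
    Rg=Ro.from_euler("xyz",[180,0,yaw],degrees=True)
    print("d cm",np.round(Rt.inv().apply(np.array(pos)-s["tool_pos"])/10,2),"rot",np.round((Rt.inv()*Rg).as_rotvec(degrees=True),1))
E
python3 -c "
from h import *
snap('wrist','w1')"
```

```text
(no output)
```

View pics/w1.png

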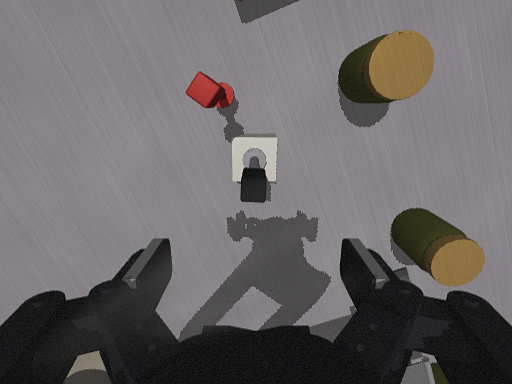

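The wrist view shows the white block at (254,160), the pin's collar at (254,157) and its black grip at (241–267, 167–202). The red look-alike is at (210,90). I'll refine the grip corners by projection.

```bash
python3 - <<'E'
from h import *
s,o=pickle.load(open("w1.pkl","rb"))
g=o["pixels"].max(2)[160:212,230:280]
m=(g<70).astype(np.uint8)
n,l,st,_=cv2.connectedComponentsWithStats(m); k=1+np.argmax(st[1:,4]); mask=(l==k)
print(st[k]); 
for r in range(0,52,3): 
    x=np.where(mask[r])[0]
    if len(x): print(r+160,x.min()+230,x.max()+230,[int(v) for v in g[r,x.min():x.max()+1:4]])
def hull(P):
    x,y,yaw,z0=P[0],P[1],P[2],50
    C=np.array([(a,b,c) for a in(-11,11) for b in(-11,11) for c in (z0+101,z0+146)],float)
    return proj(o,posT((x,y,yaw),C))
def ren(P):
    h=cv2.convexHull((hull(P)*8).astype(np.float32)).astype(np.int32)
    im=np.zeros((384*8//8,512),np.uint8); cv2.fillPoly(im,[h],255,lineType=cv2.LINE_AA,shift=3); return im[160:212,230:280]/255.
mf=cv2.GaussianBlur(mask.astype(float),(0,0),1.2)
from scipy.optimize import minimize
best=min((minimize(lambda P:((cv2.GaussianBlur(ren((P[0],P[1],P[2]/50)),(0,0),1.2)-mf)**2).sum(),[458,331,a],method="Nelder-Mead") for a in(-20,-12,-6)),key=lambda q:q.fun)
print(best.x[:2],np.degrees(best.x[2]/50),best.fun)
print("collar",back(o,(254,157),56),"block",back(o,(255,158.5),50))
delta((best.x[0],best.x[1],215),68.9)
E
```

```text
[ 11   0  26  43 841]
160 258 258 [67]
163 257 258 [69]
166 258 258 [62]
169 244 263 [17, 13, 16, 22, 24]
172 243 264 [16, 18, 17, 24, 23, 10]
175 242 265 [29, 24, 20, 31, 26, 28]
178 242 266 [13, 29, 32, 28, 28, 29, 67]
181 241 266 [17, 32, 36, 34, 35, 38, 32]
184 241 266 [16, 29, 37, 35, 42, 36, 35]
187 241 266 [25, 39, 33, 40, 43, 38, 35]
190 241 265 [23, 37, 34, 39, 45, 34, 39]
193 241 265 [25, 42, 45, 41, 44, 41, 29]
196 241 265 [34, 42, 40, 39, 43, 43, 37]
199 241 265 [30, 43, 39, 41, 40, 41, 49]
202 262 262 [68]
[456.48322337 333.68782602] -22.99603115634983 36.20663195635245
collar [457.85069778 337.13980792  56.        ] block [457.9583529  333.77127359  50.        ]
d cm [ 0.29 -0.17  7.58] rot [-0.   0.   0.6]
```

Call:
play_rows(motion=[[[0.3,-0.2,2,0,0,0],[0.3,-0.2,5,0,0,0],[0.3,-0.2,9,0,0,0],[0.3,-0.2,12,0,0,0],[0.3,-0.2,13.2,0,0,0]]])

```text
time: 3.2
tool_pos: [454.4, 332.7, 155.1]
tcp_rot: [-179.8, 0.3, 68.4]
ft_force: [-0.3, -0.5, -0.7]
finger_gap: 85.5
grip_force: 0.0
```

Call:
play_rows(motion=[[[0,0,0,0,0,0],[0,0,0,0,0,0],[0,0,0,0,0,0],[0,0,0,0,0,0],[0,0,0,0,0,0]]], jaw=0, squeeze=70)

```text
time: 3.7
tool_pos: [457.4, 334.7, 161.3]
tcp_rot: [179.9, -0.1, 68.5]
ft_force: [-1.5, 0.6, 7.3]
finger_gap: 21.4
grip_force: 68.6
```

Call:
play_rows(motion=[[[0,0,0,0,0,0],[0,0,0,0,0,0],[0,0,0,0,0,0]]])

```text
time: 4.0
tool_pos: [457.4, 334.8, 161.3]
tcp_rot: [179.9, -0.2, 68.6]
ft_force: [-0.7, 0.9, 6.6]
finger_gap: 21.0
grip_force: 68.7
```

Call:
play_rows(motion=[[[0,0,-1,0,0,0],[0,0,-3,0,0,0],[0,0,-5,0,0,0],[0,0,-6.5,0,0,0],[0,0,-7,0,0,0]]])

```text
time: 4.5
tool_pos: [457.4, 334.5, 231.9]
tcp_rot: [179.9, -0.1, 68.6]
ft_force: [0.6, -0.5, -2.2]
finger_gap: 20.8
grip_force: 68.5
```

Call:
play_rows(motion=[[[0,0,0,0,0,0],[0,0,0,0,0,0]]])

```text
time: 4.7
tool_pos: [456.2, 333.8, 228.3]
tcp_rot: [-180.0, 0.1, 68.6]
ft_force: [-0.7, 0.3, -2.6]
finger_gap: 20.7
grip_force: 68.5
```

```bash
python3 - <<'E'
from h import *
s,o=snap("wrist","w2"); print(s["tool_pos"],s["tcp_rot"],s["ft_force"],s["wrist_torque"])
for n in("top","scene"): snap(n,"g_"+n)
t=cv2.imread("pics/g_top.png"); c=cv2.imread("pics/g_scene.png"); w=cv2.imread("pics/w2.png")
f=lambda im,x,y,w,h:cv2.resize(im[y:y+h,x:x+w],(400,300),interpolation=cv2.INTER_CUBIC)
cv2.imwrite("pics/g_crop.png",np.vstack([np.hstack([f(t,85,200,120,90),f(c,300,100,100,75)]),np.hstack([f(w,0,0,512,384),f(w,200,120,120,90)])]))
E
```

```text
[456.18367569 333.7632674  228.33380481] [-1.79954299e+02  6.29952648e-02  6.85580592e+01] [-0.71961296  0.27851127 -2.56241298] [ 0.01737261 -0.03454209  0.00407704]
```

View pics/g_crop.png

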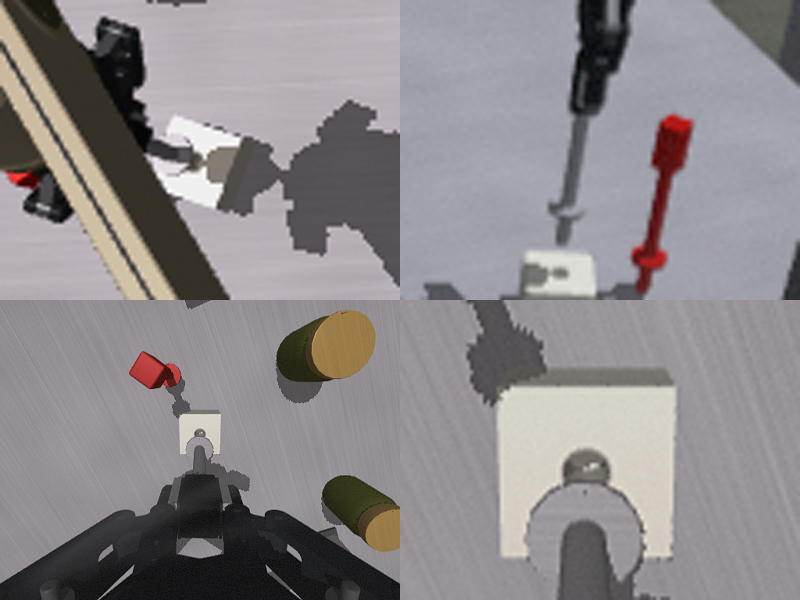

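The pin is held and hangs straight, with its collar at about (255,193) in the wrist view and the tail clear of the block. Next I carry it to just in front of the bar.

Call:
play_rows(motion=[[[-2,1.1,-0.5,0,0,0],[-5,2.7,-1.1,0,0,0],[-8.4,4.6,-1.1,0,0,0],[-11.5,6.3,-1.1,0,0,0],[-14,7.7,-1.1,0,0,0]]])

```text
time: 5.35
tool_pos: [476.8, 173.7, 239.6]
tcp_rot: [-180.0, 0.1, 68.5]
ft_force: [0.6, 0.5, -1.3]
finger_gap: 21.3
grip_force: 68.6
```

Call:
play_rows(motion=[[[-3.5,1.9,-0.5,0,0,-5],[-7,3.8,-1.1,0,0,-10],[-10.3,5.7,-1.1,0,0,-15],[-12.4,6.8,-1.1,0,0,-19.1],[-13.3,7.3,-1.1,0,0,-19.1]]])

```text
time: 5.85
tool_pos: [496.2, 22.9, 250.7]
tcp_rot: [-179.9, 0.0, 87.6]
ft_force: [0.1, -0.5, -1.6]
finger_gap: 21.4
grip_force: 68.6
```

Call:
play_rows(motion=[[[0,0,0,0,0,0],[0,0,0,0,0,0],[0,0,0,0,0,0]]])

```text
time: 6.15
tool_pos: [496.2, 26.2, 251.1]
tcp_rot: [-180.0, -0.0, 87.7]
ft_force: [0.4, 0.2, -1.9]
finger_gap: 21.1
grip_force: 68.6
```

```bash
python3 - <<'E'
from h import *
s,o=snap("wrist","w3"); print(s["tool_pos"],s["tcp_rot"],s["ft_force"])
P=(542.3,-72.6,np.radians(-2.34))
for X in [(55,95,80),(-20,95,110),(-20,120,110),(-20,55,110)]: print(X,proj(o,posT(P,X)))
Rt=Ro.from_euler("xyz",s["tcp_rot"],degrees=True)
for z in(105.3,111.3,147.3): print(z,proj(o,s["tool_pos"]+Rt.apply([0,0,z])))
E
```

```text
[496.21982044  26.23957593 251.06975573] [-1.79975298e+02 -2.60730751e-02  8.76813335e+01] [ 0.3695312   0.15501916 -1.85710279]
(55, 95, 80) [[348.76216998 174.3843866 ]]
(-20, 95, 110) [[284.44104595 181.24349709]]
(-20, 120, 110) [[285.15401103 156.96389753]]
(-20, 55, 110) [[283.36943473 217.73657656]]
105.3 [[254.86313486 189.34800311]]
111.3 [[254.87211992 187.50091892]]
147.3 [[254.91876372 177.91222628]]
```

View pics/w3.png

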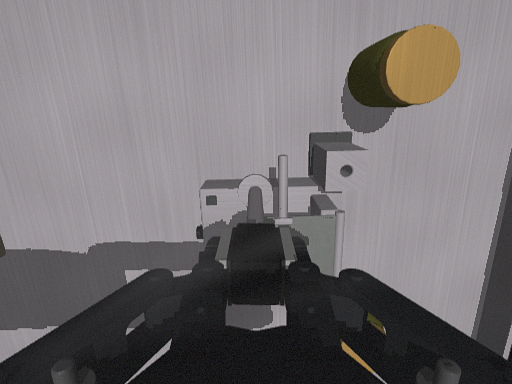

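The view shows the collar at (255,189), the bar's tip at (283,156), left of the shank's far side, and the socket hole at (346,171). I'll take subpixel measurements.

```bash
python3 - <<'E'
from h import *
s,o=pickle.load(open("w3.pkl","rb"))
g=o["pixels"].astype(int).sum(2)//3
print(g[162:181,336:358])
print("bar row165",g[165,276:292],"row200",g[200,274:296])
print("collar",g[172:200:2,230:282:2])
E
```

```text
[[156 158 159 162 154 157 154 155 160 160 156 160 163 166 159 159 153 153
  155 156 157 157]
 [158 163 159 157 158 162 158 157 158 160 164 162 161 163 162 163 159 153
  153 154 157 155]
 [159 161 156 157 158 158 162 160 153 144 133 136 132 150 164 163 163 159
  156 153 154 154]
 [161 157 157 157 159 159 164 147 104  83  79  78  83 106 126 151 160 162
  160 157 153 155]
 [160 159 160 162 159 155 112  88  67  54  56  55  64  64  75 124 145 162
  163 163 159 154]
 [157 160 162 163 163 120  66  59  61  60  58  62  60  59  54  95 124 163
  162 160 164 161]
 [158 158 157 162 146  75  62  61  61  63  60  62  60  58  57  67 120 144
  161 158 157 163]
 [161 159 161 162 114  61  76  61  65  64  63  62  56  63  59  56  95 141
  161 159 157 160]
 [155 157 161 156  97  78  84  75  78  64  62  63  62  63  60  56  88 142
  161 157 158 157]
 [155 158 157 153  96  86  88  87  83  77  74  68  60  61  61  56 108 144
  159 155 155 156]
 [157 156 157 152 108  88  89  84  87  85  81  74  75  65  58  61 112 152
  161 157 158 156]
 [160 155 158 157 108  88  85  89  89  90  84  83  81  74  66  94 134 156
  1
[... 1676 characters left out ...]
60 155 157
  157 153 158  71  73  71  72 134]
 [ 98  98 145 144 128 162 162 162 163 164  94  87  96  95  89 125 163 163
  163 164 166  79  94  92  78 136]
 [166 164 165 165 157 162 159 161 160 144  82  90  91  90  90  80 160 159
  157 157 160 111  92  94  77 134]
 [158 157 158 158 161 160 160 157 158 123  86  90  93  93  92  86 168 161
  157 160 160 154  93  92  79 135]
 [164 161 162 165 141 160 161 159 162  83  86  91  93  92  94  87 166 158
  161 160 158 169  93  94  73 136]
 [161 160 158 158 136 161 160 160 161  69  90  92  93  93  91  90 137 155
  156 152 155 167  93  89  75 136]
 [160 158 159 157 158 164 160 160 159  71  90  93  92  92  91  87 114 160
  157 158 158 162  87  92  76 133]]
```

```bash
python3 - <<'E'
from h import *
s,o=pickle.load(open("w3.pkl","rb"))
h=back(o,(346.0,170.2),80); c=back(o,(255.2,190.5),145.8)
print("hole",h,"collar",c,"hole-collar",h-c,"f",o["mtx"][0,0])
b1=back(o,(282.7,165),115); b2=back(o,(282.9,200),115); print("bar",b1,b2, "tip",back(o,(283,155),110))
# collar circle edges
for p in((238.5,188),(271.7,188),(255,174.7)): print(back(o,p,145.8))
E
```

```text
hole [597.80752522  25.01063738  80.        ] collar [496.4348142   25.20537596 145.8       ] hole-collar [101.37271103  -0.19473858 -65.8       ] f 287.3668961642703
bar [524.2183287   41.11830829 115.        ] [523.90704819   4.71358892 115.        ] tip [525.09998637  50.17456949 110.        ]
[481.54745176  28.16339875 145.8       ]
[511.3369347   26.93724824 145.8       ]
[496.86159673  39.80967224 145.8       ]
```

Call:
play_rows(motion=[[[0,0,1,0,0,0],[0,0,2.5,0,0,0],[0,0,3.8,0,0,0],[0,0,4.5,0,0,0],[0.1,0,4.8,0,0,0]]])

```text
time: 6.7
tool_pos: [495.5, 26.1, 201.4]
tcp_rot: [-179.8, 0.0, 87.7]
ft_force: [-0.8, -0.8, -2.7]
finger_gap: 20.9
grip_force: 68.6
```

Call:
play_rows(motion=[[[0,0.3,0,0,0,0],[0,0.7,0,0,0,0],[0.1,1.1,0,0,0,0],[0.1,1.4,0,0,0,0],[0.1,1.4,0,0,0,0]]])

```text
time: 7.2
tool_pos: [511.1, 26.5, 203.6]
tcp_rot: [180.0, -0.0, 87.7]
ft_force: [0.8, 0.0, -1.2]
finger_gap: 21.0
grip_force: 68.6
```

Call:
play_rows(motion=[[[0,0,0,0,0,0],[0,0,0,0,0,0]]])

```text
time: 7.4
tool_pos: [510.4, 26.5, 203.3]
tcp_rot: [-180.0, -0.0, 87.7]
ft_force: [0.5, -0.5, -1.1]
finger_gap: 21.0
grip_force: 68.6
```

```bash
python3 - <<'E'
from h import *
s,o=snap("wrist","w4"); print(s["tool_pos"],s["tcp_rot"],s["ft_force"])
x,c=snap("scene","s4")
f=lambda im,x,y,w,h:cv2.resize(im[y:y+h,x:x+w,::-1],(400,300),interpolation=cv2.INTER_CUBIC)
cv2.imwrite("pics/c4.png",np.hstack([f(o["pixels"],206,130,120,90),f(c["pixels"],200,130,120,90)]))
E
```

```text
[510.40376356  26.49074532 203.29749435] [-1.79996052e+02 -2.05127462e-03  8.76541904e+01] [ 0.52607968 -0.53360487 -1.07234589]
```

View pics/c4.png

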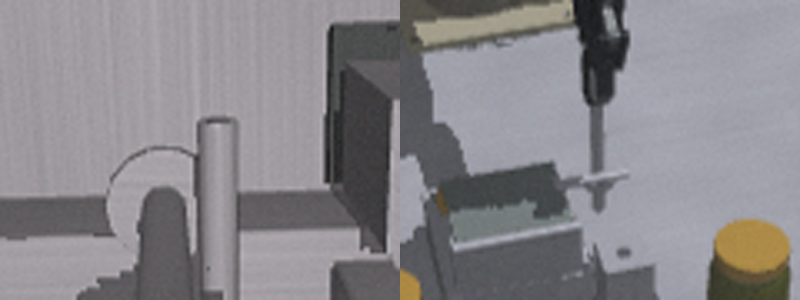

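The collar now sits under the bar, with the shank just in front of it (bar at 197–237, shank edge at 187 in the left crop). I start the lift.

Call:
play_rows(motion=[[[0,0,-0.4,0,0,0],[0,0,-0.7,0,0,0],[0,0.05,-1.2,0,0,0],[0,0.2,-1.8,0,0,0],[0,0.3,-2.25,0,0,0]]])

```text
time: 8.0
tool_pos: [513.4, 26.4, 226.3]
tcp_rot: [-180.0, -0.0, 87.7]
ft_force: [-1.4, 0.5, -3.4]
finger_gap: 21.4
grip_force: 68.5
```

Call:
play_rows(motion=[[[0,0.2,-0.5,0,0,0],[0,0.6,-1.3,0,0,0],[0,1.0,-1.9,0,0,0],[0.05,1.5,-2.6,0,0,0],[0.05,1.6,-2.7,0,0,0]]])

```text
time: 8.5
tool_pos: [530.7, 26.1, 254.2]
tcp_rot: [179.9, 0.0, 87.7]
ft_force: [-1.5, 0.3, -3.4]
finger_gap: 20.8
grip_force: 68.5
```

```bash
python3 - <<'E'
from h import *
s,o=snap("wrist","w5"); print(s["tool_pos"],s["tcp_rot"],s["ft_force"],s["wrist_torque"])
x,c=snap("scene","s5")
f=lambda im,x,y,w,h:cv2.resize(im[y:y+h,x:x+w,::-1],(400,300),interpolation=cv2.INTER_CUBIC)
cv2.imwrite("pics/c5.png",np.hstack([f(o["pixels"],176,80,160,120),f(c["pixels"],200,120,120,90)]))
E
```

```text
[530.70528139  26.11983115 254.21021693] [1.79873047e+02 7.61083566e-03 8.76546214e+01] [-1.47618423  0.29544038 -3.35222811] [-0.03688029  0.2614472   0.01670808]
```

View pics/c5.png

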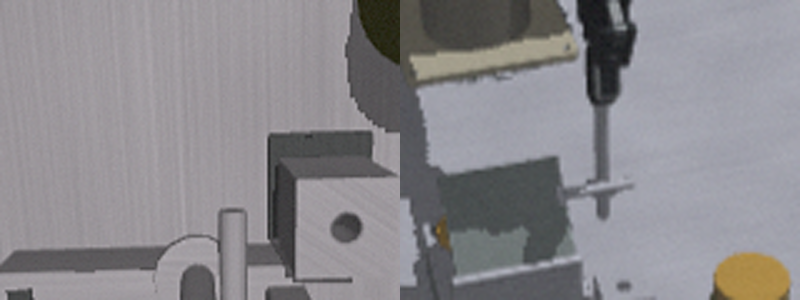

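The cover stands at about 45° with the bar resting on the collar against the shank, and the socket hole is clear at the right. I continue over the top.

Call:
play_rows(motion=[[[0.03,0.5,-0.4,0,0,0],[0.05,1.05,-0.8,0,0,0],[0.07,1.7,-1.1,0,0,0],[0.1,2.4,-1.2,0,0,0],[0.1,2.5,-1.2,0,0,0]]])

```text
time: 9.1
tool_pos: [555.5, 26.1, 265.4]
tcp_rot: [179.9, 0.0, 87.7]
ft_force: [-2.1, -0.6, 0.1]
finger_gap: 21.0
grip_force: 68.9
```

Call:
play_rows(motion=[[[0.03,0.6,0,0,0,0],[0.05,1.2,0.1,0,0,0],[0.1,1.9,0.3,0,0,0],[0.12,2.5,0.5,0,0,0],[0.13,3.0,0.7,0,0,0]]])

```text
time: 9.6
tool_pos: [585.1, 26.3, 257.4]
tcp_rot: [-180.0, -0.0, 87.7]
ft_force: [-1.8, -0.4, 0.3]
finger_gap: 21.1
grip_force: 69.0
```

Call:
play_rows(motion=[[[0.03,0.4,0.2,0,0,0],[0.05,0.8,0.4,0,0,0],[0.07,1.1,0.6,0,0,0],[0.07,1.1,0.6,0,0,0],[0.07,1.1,0.6,0,0,0]]])

```text
time: 10.1
tool_pos: [595.3, 26.5, 251.4]
tcp_rot: [-180.0, 0.0, 87.7]
ft_force: [-0.9, -0.1, -2.9]
finger_gap: 20.7
grip_force: 68.6
```

```bash
python3 - <<'E'
from h import *
s,o=snap("wrist","w6"); print(s["tool_pos"],s["tcp_rot"],s["ft_force"],s["wrist_torque"])
x,c=snap("scene","s6")
f=lambda im,x,y,w,h:cv2.resize(im[y:y+h,x:x+w,::-1],(400,300),interpolation=cv2.INTER_CUBIC)
cv2.imwrite("pics/c6.png",np.hstack([f(o["pixels"],136,70,240,180),f(c["pixels"],200,120,120,90)]))
E
```

```text
[595.32307726  26.54846765 251.4210267 ] [-1.79957028e+02  1.20765276e-03  8.76616508e+01] [-0.93162863 -0.06328565 -2.89765447] [-0.02627981  0.39102452 -0.00336673]
```

View pics/c6.png

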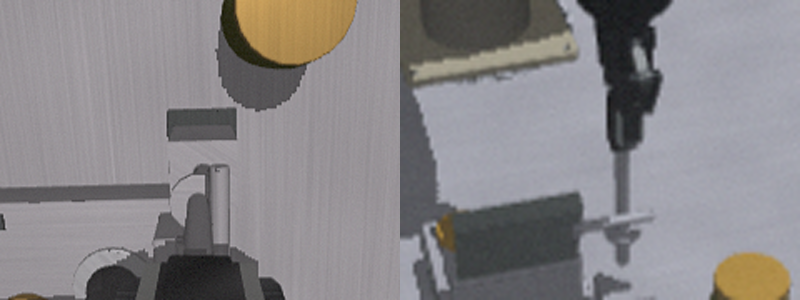

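The cover is past upright, leaning on the shank, and the pin (collar about (255,190)) is over the socket block. I'll take one check of the hole from the previous frame.

```bash
python3 - <<'E'
from h import *
for f,u0 in (("w3",346),("w5",314)):
    s,o=pickle.load(open(f+".pkl","rb")); g=o["pixels"].astype(float).mean(2)[160:182,u0-11:u0+12]
    w=np.clip(140-g,0,50); yy,xx=np.mgrid[160:182,u0-11:u0+12]; 
    lab,l,st,ce=cv2.connectedComponentsWithStats((g<135).astype(np.uint8)); k=1+np.argmax(st[1:,4]); m=l==k
    st=st[k]; u=u0-11+st[0]+(st[2]-1)/2; v=160+st[1]+(st[3]-1)/2
    print(f,u,v,st,back(o,(u,v),80),s["tool_pos"])
E
```

```text
w3 346.0 170.0 [  5   4  13  13 132] [597.79649259  25.23943465  80.        ] [496.21982044  26.23957593 251.06975573]
w5 314.0 171.0 [  5   5  13  13 130] [597.73782447  24.51279762  80.        ] [530.70528139  26.11983115 254.21021693]
```

Call:
play_rows(motion=[[[0.01,0.2,0.4,0,0,0],[0.01,0.2,1.0,0,0,0],[0.01,0.2,1.6,0,0,0],[0.01,0.2,2.1,0,0,0],[0.01,0.2,2.1,0,0,0]]])

```text
time: 10.7
tool_pos: [596.8, 26.6, 229.3]
tcp_rot: [-179.9, -0.0, 87.7]
ft_force: [-2.3, 0.0, -2.7]
finger_gap: 21.2
grip_force: 68.6
```

Call:
play_rows(motion=[[[0,0,0.1,0,0,0],[0,0,0.25,0,0,0],[0,0,0.4,0,0,0],[0,0,0.5,0,0,0],[0,0,0.5,0,0,0]]])

```text
time: 11.2
tool_pos: [597.6, 26.5, 225.8]
tcp_rot: [180.0, 0.0, 87.7]
ft_force: [-1.3, 1.5, -2.0]
finger_gap: 21.3
grip_force: 68.9
```

Call:
play_rows(motion=[[[0,0,0.1,0,0,0],[0,0,0.2,0,0,0],[0,0,0.3,0,0,0],[0,0,0.4,0,0,0],[0,0,0.4,0,0,0]]])

```text
time: 11.7
tool_pos: [597.5, 26.6, 221.6]
tcp_rot: [-180.0, -0.0, 87.7]
ft_force: [-1.3, -0.5, -2.2]
finger_gap: 21.0
grip_force: 68.8
```

Call:
play_rows(motion=[[[0,0,0.2,0,0,0],[0,0,0.5,0,0,0],[0,0,0.8,0,0,0],[0,0,1.0,0,0,0],[0,0,1.0,0,0,0]]])

```text
time: 12.2
tool_pos: [597.4, 26.5, 211.2]
tcp_rot: [-180.0, -0.0, 87.7]
ft_force: [-0.2, 0.9, -4.5]
finger_gap: 20.9
grip_force: 68.5
```

Call:
play_rows(motion=[[[0,0,0.3,0,0,0],[0,0,0.6,0,0,0],[0,0,0.9,0,0,0],[0,0,1.2,0,0,0],[0,0,1.2,0,0,0]]])

```text
time: 12.7
tool_pos: [597.4, 26.6, 199.1]
tcp_rot: [-180.0, -0.0, 87.7]
ft_force: [0.4, -0.5, -3.8]
finger_gap: 21.2
grip_force: 68.5
```

Call:
play_rows(motion=[[[0,0,0.2,0,0,0],[0,0,0.4,0,0,0],[0,0,0.6,0,0,0],[0,0,0.7,0,0,0],[0,0,0.75,0,0,0]]])

```text
time: 13.2
tool_pos: [597.5, 26.5, 192.2]
tcp_rot: [-180.0, -0.0, 87.7]
ft_force: [-1.4, -0.6, -1.2]
finger_gap: 21.1
grip_force: 68.9
```

Call:
play_rows(motion=[[[0,0,0.05,0,0,0],[0,0,0.1,0,0,0],[0,0,0.1,0,0,0]]])

```text
time: 13.5
tool_pos: [597.6, 26.5, 191.3]
tcp_rot: [180.0, 0.0, 87.7]
ft_force: [-1.5, -0.1, 0.3]
finger_gap: 20.9
grip_force: 69.0
```

Call:
play_rows(motion=[[[0,0,0,0,0,0],[0,0,0,0,0,0],[0,0,0,0,0,0],[0,0,0,0,0,0],[0,0,0,0,0,0]]], jaw=1)

```text
time: 14.0
tool_pos: [597.7, 26.5, 191.5]
tcp_rot: [180.0, -0.0, 87.7]
ft_force: [-0.2, -0.4, 0.3]
finger_gap: 85.6
grip_force: 0.0
```

```bash
python3 - <<'E'
from h import *
s,o=snap("wrist","w7"); print(s["tool_pos"],s["tcp_rot"],s["ft_force"],s["wrist_torque"])
x,c=snap("scene","s7")
f=lambda im,x,y,w,h:cv2.resize(im[y:y+h,x:x+w,::-1],(400,300),interpolation=cv2.INTER_CUBIC)
cv2.imwrite("pics/c7.png",np.hstack([f(o["pixels"],0,0,512,384),f(c["pixels"],200,120,120,90)]))
E
```

```text
[597.68277125  26.53204032 191.45948286] [ 1.79977791e+02 -6.89158851e-04  8.76579470e+01] [-0.20262935 -0.39306262  0.27389193] [ 0.00609929  0.02615076 -0.0318705 ]
```

View pics/c7.png

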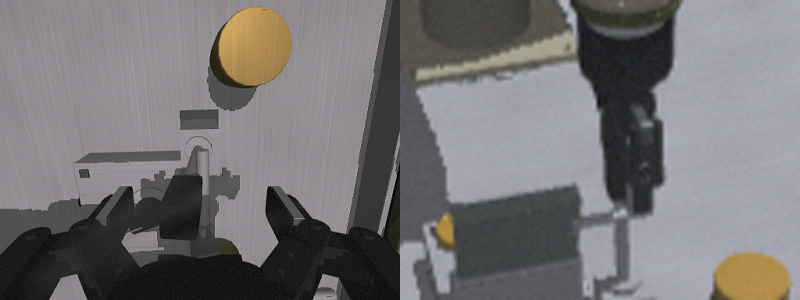

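The left crop shows the pin standing alone with its collar on the block, leaning slightly towards the front. The right crop shows the cover propped past upright with the bar behind the shank. I back off upward and go over the knob.

Call:
play_rows(motion=[[[0,0,-1,0,0,0],[0,0,-4,0,0,0],[0,0,-8.5,0,0,0],[0,0,-12.5,0,0,0],[0,0,-15,0,0,0]]])

```text
time: 14.6
tool_pos: [598.3, 26.5, 346.5]
tcp_rot: [179.7, -0.0, 87.7]
ft_force: [0.4, 0.2, 0.1]
finger_gap: 85.2
grip_force: 0.0
```

Call:
play_rows(motion=[[[-2,-1.4,0,0,0,-8.5],[-4,-2.9,0,0,0,-17],[-6,-4.3,0,0,0,-25.5],[-8,-5.7,0,0,0,-34],[-10,-7.2,0,0,0,-42.5]]], jaw=0.55)

```text
time: 15.1
tool_pos: [520.9, -71.1, 342.2]
tcp_rot: [180.0, 0.0, 130.5]
ft_force: [-0.6, -0.1, 0.0]
finger_gap: 46.7
grip_force: 0.0
```

Call:
play_rows(motion=[[[0,0,1,0,0,-8.5],[0,0,3,0,0,-17],[0,0,5,0,0,-25.5],[0,0,6.5,0,0,-34],[0,0,7.5,0,0,-42.5]]])

```text
time: 15.6
tool_pos: [521.1, -70.4, 265.8]
tcp_rot: [180.0, -0.0, 173.0]
ft_force: [-0.3, -0.1, 0.6]
finger_gap: 46.8
grip_force: 0.0
```

Call:
play_rows(motion=[[[0,0,0,0,0,-8.5],[0,0,0,0,0,-17],[0,0,0,0,0,-25.5],[0,0,0,0,0,-27],[0,0,0,0,0,-27]]])

```text
time: 16.1
tool_pos: [521.7, -70.5, 267.0]
tcp_rot: [-180.0, 0.0, -160.5]
ft_force: [0.1, -0.8, -0.2]
finger_gap: 46.7
grip_force: 0.0
```

```bash
python3 - <<'E'
from h import *
s,o=snap("wrist","w8"); print(s["tool_pos"],s["tcp_rot"],s["joint_pos"],s["ft_force"],s["finger_gap"])
k=posT((540.,-72,np.radians(-2.34)),(-18,0,94)); p=proj(o,k)[0]; print("expected knob top",p)
g=o["pixels"].astype(int).max(2); u,v=map(int,np.round(p))
np.set_printoptions(linewidth=250)
print(u-44,v-44); 
for r in g[v-44:v+46:2,u-44:u+46:2]: print("".join("#" if x<50 else "+" if x<90 else "-" if x<130 else "." for x in r))
c,d=snap("scene","s8"); t,e=snap("top","t8")
E
```

```text
[521.662788   -70.47892014 266.95043198] [-1.79975157e+02  3.67200640e-02 -1.60506820e+02] [-1.32752559e+01 -4.74782080e+00  9.39804745e+01 -1.01495183e-03
  9.07230236e+01 -1.22768441e+02] [ 0.10638789 -0.77430256 -0.2421334 ] 46.68320384953158
expected knob top [254.39753882 170.80922646]
210 127
-------------................................
------------+................................
------------+................................
--------+----................................
------------+................................
-------------................................
-----------++.......-........................
...+-----.+.......-+-.....+-.................
.....----.......--...........................
......+.+......-..............-..............
.............--.--.--..........-.............
............+...------.......................
............-..-----++##+-...................
...........-....--+#######+..................
..........-.....-#########+#-................
..........+....+##########+++................
..........+....+######.#+#+++#...............
.........-.....###
[... 569 characters left out ...]
..........
++++++++++-+--......##+++#...................
+++++++++++++----...-####-...................
++++++++++++++++++-..........................
+++++++++++++++++++-+-.......................
++++++++++++++++++++++---....................
.-++++++++++++++++++++++++--.................
....-++++++++++++++++++++++----..............
.......-++++++++++++++++++++++---............
..........-+++++++++++++++++++++-+...........
.............-++++++++++++++++++++++-......++
...............-++++++++++++++++++++++.....#+
..................-++++++++++++++++++++...-++
+-...................-+++++++++++++++++...+++
.--+-...................-+++++++++++++++..+++
....--+-...................-++++++++++++-++++
```

Call:
play_rows(motion=[[[0,0,2,0,0,0],[0,0,5,0,0,0],[0,0,9,0,0,0],[0,0,12.5,0,0,0],[0,0,14.5,0,0,0]]])

```text
time: 16.75
tool_pos: [519.6, -70.0, 117.9]
tcp_rot: [179.9, -0.2, -160.5]
ft_force: [-0.1, 0.1, 0.5]
finger_gap: 47.0
grip_force: 0.0
```

Call:
play_rows(motion=[[[0,0,1.2,0,0,0],[0,0,2.6,0,0,0],[0,0,4,0,0,0],[0,0,5,0,0,0],[0,0,5.3,0,0,0]]])

```text
time: 17.25
tool_pos: [521.0, -70.3, 67.2]
tcp_rot: [180.0, -0.1, -160.4]
ft_force: [-0.3, 0.1, 0.1]
finger_gap: 46.9
grip_force: 0.0
```

Call:
play_rows(motion=[[[0,0,0,0,0,0],[0,0,0,0,0,0],[0,0,0,0,0,0],[0,0,0,0,0,0],[0,0,0,0,0,0]]], jaw=0, squeeze=35)

```text
time: 17.75
tool_pos: [522.2, -71.1, 69.2]
tcp_rot: [-179.9, 0.1, -160.4]
ft_force: [0.3, -4.9, 3.8]
finger_gap: 13.1
grip_force: 39.2
```

Call:
play_rows(motion=[[[0,0,0,0,0,6],[0,0,0,0,0,13],[0,0,0,0,0,20],[0,0,0,0,0,27],[0,0,0,0,0,34]]])

```text
time: 18.25
tool_pos: [522.2, -69.9, 69.2]
tcp_rot: [179.9, 0.1, 165.4]
ft_force: [0.4, 2.2, 4.8]
finger_gap: 13.5
grip_force: 39.4
```

Call:
play_rows(motion=[[[0,0,0,0,0,6],[0,0,0,0,0,12],[0,0,0,0,0,18],[0,0,0,0,0,23],[0,0,0,0,0,26]]])

```text
time: 18.75
tool_pos: [522.7, -69.0, 69.3]
tcp_rot: [179.8, 0.0, 139.5]
ft_force: [1.6, 5.0, 3.9]
finger_gap: 13.0
grip_force: 39.1
```

```bash
python3 -c "
from bench import sensors
s=sensors.sense();print(s['tcp_rot'],s['wrist_torque'],s['ft_force'],s['tool_pos'],s['finger_gap'])"
```

```text
[1.79810286e+02 3.46851456e-02 1.39484559e+02] [ 0.92264536 -0.4854165   0.04547604] [1.57970575 4.98432547 3.86955684] [522.71631554 -69.00389443  69.2682882 ] 12.996943628623946
```

Call:
play_rows(motion=[[[0,0,0,0,0,1],[0,0,0,0,0,2],[0,0,0,0,0,3],[0,0,0,0,0,3]]])

```text
time: 19.15
tool_pos: [522.7, -69.0, 69.3]
tcp_rot: [179.8, 0.0, 136.7]
ft_force: [1.9, 4.6, 3.6]
finger_gap: 13.1
grip_force: 50.8
```

```bash
python3 -c "
from bench import sensors
s=sensors.sense();print(s['tcp_rot'],s['wrist_torque'],s['ft_force'],s['tool_pos'],s['finger_gap'])"
```

```text
[1.79832961e+02 4.13958683e-02 1.36736688e+02] [ 0.76511984 -0.43725842  1.15976783] [1.90303089 4.60356308 3.63042836] [522.71861603 -69.02844513  69.27647631] 13.118018655930179
```

The moment jumped to 1.2 N m, so the knob is at its stop. I ease off, open narrowly and lift away.

Call:
play_rows(motion=[[[0,0,0,0,0,-1],[0,0,0,0,0,-1.5],[0,0,0,0,0,-1.5]]])

```text
time: 19.45
tool_pos: [522.7, -69.0, 69.3]
tcp_rot: [179.8, 0.0, 138.2]
ft_force: [2.5, 5.4, 3.0]
finger_gap: 13.5
grip_force: 40.4
```

Call:
play_rows(motion=[[[0,0,0,0,0,0],[0,0,0,0,0,0],[0,0,0,0,0,0],[0,0,0,0,0,0]]], jaw=0.4)

```text
time: 19.85
tool_pos: [521.3, -70.5, 68.1]
tcp_rot: [-180.0, -0.0, 138.1]
ft_force: [-0.8, 0.1, -0.3]
finger_gap: 34.2
grip_force: 0.0
```

Call:
play_rows(motion=[[[0,0,-1,0,0,0],[0,0,-3,0,0,0],[0,0,-7,0,0,0],[0,0,-12,0,0,0],[0,0,-17,0,0,0]]])

```text
time: 20.35
tool_pos: [520.8, -70.4, 240.4]
tcp_rot: [-180.0, -0.0, 138.1]
ft_force: [1.1, 0.6, 0.1]
finger_gap: 33.9
grip_force: 0.0
```

Call:
play_rows(motion=[[[0,0,-1.5,0,0,0],[0,0,-3,0,0,0],[0,0,-3,0,0,0],[0,0,-3,0,0,0]]])

```text
time: 20.75
tool_pos: [520.9, -70.3, 266.8]
tcp_rot: [-179.9, -0.1, 138.2]
ft_force: [0.5, 0.7, -1.2]
finger_gap: 34.0
grip_force: 0.0
```

```bash
python3 - <<'E'
from h import *
s,o=snap("wrist","w9"); print(s["tool_pos"],s["tcp_rot"],s["ft_force"],s["finger_gap"])
p=proj(o,np.array([522,-71,94.]))[0]; g=o["pixels"].astype(int).max(2); u,v=map(int,np.round(p)); print(u,v)
for r in g[v-30:v+30:2,u-34:u+34:2]: print("".join("#" if x<50 else "+" if x<90 else "-" if x<130 else "." for x in r))
_,c8=pickle.load(open("s8.pkl","rb")); _,c9=snap("scene","s9")
a=c8["pixels"][150:240,225:300].astype(int); b=c9["pixels"][150:240,225:300].astype(int)
d=abs(a-b).max(2)>60; yy,xx=np.where(d); print("changed px near box/pin",d.sum(), (xx.min()+225,xx.max()+225,yy.min()+150,yy.max()+150) if d.any() else "")
E
```

```text
[520.93948334 -70.29485001 266.81209762] [-1.79944834e+02 -1.07282771e-01  1.38157609e+02] [ 0.47823811  0.74306237 -1.23971951] 34.025238131928866
255 173
..................................
-.................................
-.................................
.........-........................
........-.........-...............
.......-.......+#####+............
.............-#########+..........
......-....-###########+#.........
............######.###++#+........
...........#######.#+###+#........
..........+#######.#+######.......
..........+#######.#+##+###.......
.....-....########.####+++#.......
.....-....########.########.......
..........+#######.#+##+###.......
...........#############+##.......
......-....#########+#####........
............########+####+.......-
............-#######+####.......--
............-+#########-.......--+
............---####+##........--++
............+---####+#......--++++
..-..........---######......-+++++
----............#####+....--++++++
------...................--+++++++
--------...............---++++++++
---------.............--++++++++++
----------...........--++++++++++.
----------..........--++++++++++..
----------........---++++++++++...
changed px near box/pin 0
```

```bash
python3 -c "
from bench import job
print(job.hand_in())"
```

```text
the job is handed in; nothing more can be done
None
```

I handed the job in at about 21 s: the pin is home in the socket with the cover propped open on it, the knob is at its clockwise stop, and the arm is clear. The hand-in returned no verdict.

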